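# Click the handle onto the burger press

## Robot

A 6-joint arm with a two-finger parallel gripper is mounted at the origin on a cart in front of the work surface, level with it; the furniture and walls round the work are solid. World frame = base frame: x ahead of the robot, y to its left, z up, the work surface at z = 0. Lengths are in mm, angles in rad, forces in N, time in s.
With the tool pointing down it reaches from about 350 to 775 mm from the base axis. Payload 7.3 kg.
Tool frame: the origin (TCP) lies at the very end of the fingers, on their centre line; the grasp point (between the pads) lies 19 mm behind it; z points along the fingers, y is the line along which they close (so a half turn about z gives the same grasp; the last joint's range is limited). The gripper opens to 92 mm and grips with 3 to 60 N. Pads are 19 mm wide; open, the fingers measure 130 mm over their backs; the gripper's body (75 mm by 190 mm) begins 47 mm behind the grasp point.
Start: joints at [-1.487, 0.342, 1.524, -0, 1.275, -0.146], TCP at [119.607, -511.213, 226.741] pointing down, gripper open.
Joint ranges: [-2.53, 2.53], [-0.77, 2.02], [0.04, 2.7], [-1, 4.14], [0.28, 2.66], [-3.11, 3.11]. Speed limits (rad/s): [2.57, 2.57, 3.14, 3.14, 3.14, 3.14].

## Interface

Orientations are given as [roll, pitch, yaw] about the fixed x, y, z axes, in that order (R = Rz(yaw) Ry(pitch) Rx(roll)).
In Python, from plant import bot gives the robot as it stands.
- The arm moves only by the tool apply_moves, never from a script. Its argument "motion" is text: rows parted by semicolons, each of 4 numbers parted by spaces: the shift along the tool's x, y, z in m, then the turn about the tool's z in degrees. A call has 1 to 8 rows; each row shifts and turns the commanded pose from where the row before left it, along the tool's axes as they then stand; what a row does not reach is not made up. A row lasts 1/8 s, in which the tool goes at most 62.5 mm and 10.7 degrees, less where a joint would pass 70% of its speed; a pose out of reach is approached as far as the arm can. A call with a gripper value outside its range is refused whole. "fingers" is the opening, from -1 (shut) to 1 (fully open), set as the call begins (left out, the last holds). The fingers move at their own pace and stop on an object; the grip force is fixed at half the most. Time passes only in rows, so rows that do not move let the fingers close. It gives the time, the measured TCP pose, the force, the opening and the grip force at its end, in the units of the state.
- bot.get_obs(): the state, without advancing time (a new reading comes with each control period).
- bot.capture(name): name is "scene" or "top" or "wrist"; returns a dict with "img" (384x512x3 uint8, blue, green, red), "range_z" (384x512 float32, mm along the optical axis (not along the pixel's ray), 0 where there is no reading), "fx", "fy", "cx", "cy" (pixels), "world_from_camera" (4x4, takes a point from camera to world coordinates); the wrist camera has in their place "mount" (4x4, takes a point from camera to tool coordinates, whose origin is the TCP and whose axes are the flange's). Camera axes: x right, y down, z forward; pixel columns grow to the right and rows downward; lengths in mm; the calibration is good to about 2 mm. A picture is of the moment at which its call begins: read the wrist's pose just before it.
- bot.close_job(): hands the job in; it is judged then, once.
Trained networks look in a picture, given as the dict that the camera call returned (one of the last four; its "shot" number tells which), for a name from the list of things; names that differ only in an ending like _2 or _b are one class to them, and where a whole thing is asked for, a point or a joint stands for the part that bears it (a point fixed in the world has none). Each returns a list of dicts, best first, with "p" (0 to 1); they miss things now and then, are a little off and sometimes report something else, mostly with a low value. They report only what shows in the picture. A call takes as long as a camera call.
- bot.cut_out(picture, thing): "pixels" (384x512 bool, what is visible of it) and "point" ([column, row] in pixels, amid what is visible of it).
The state is a dict: "time": time; "joint_positions": joint angles; "dq": joint speeds; "tau": joint torques, N m; "tool_pos": TCP position; "tcp_rot": TCP orientation; "contact_force": force on the tool from outside, world axes, zero at the start; "moment": the same for the moment, N m; "grip_width": finger opening in mm; "finger_force": force on a finger pad.
Only numpy, scipy, OpenCV 4.12 (cv2) and the standard library are available. Lean on these libraries where they do the work, as an engineer would, in place of code of your own. Each camera call takes 0.05 s, during which the arm holds its last target. There are 200 camera calls.

## Task

Put the burger press together: take the rectangular handle with the hole through its steel tube and push it straight down over the stub of the press until it sits fully home and the spring button pops out through the hole, then let go. Leave the round handle standing where it is; it belongs to another tool.

Things in the scene. Friction and masses are not known exactly. Their poses are not given: they have to be found in the camera images.
- handle_center (a point): centre (70 mm above the lower end) of the loose upright rectangular handle, 140 mm tall, 0.25 kg; z up. Top 62 mm: dark wood grip, 46 (y) x 40 mm (x); grasp it across y, 25-60 mm above this point. Below: steel tube 42 (y) x 36 (x), bore 34 x 28, open below, 84 mm deep; 22 mm wide holes in its +x and -x faces, 17-43 mm above the lower end. Half a turn about z makes no difference.
- press_deck (a point): burger press: fixed black iron disc, 120 mm wide. Point: middle of its upper face (14 mm above the counter), on the stub's axis; z up. Steel stub 72 mm high, 27 (y) x 21 mm (x), top 28 mm tapering to 9 x 5 mm, which guides a tube up to 8 mm off. Button in its -x face. Handle home: lower end on the disc, its centre 70 mm above this point, its x axis along this x (either way round).
- button (a joint): spring button, a brass wedge 8 mm wide, sloping on top, 20-40 mm above the disc. 0 = fully out (9 mm proud of the stub), grows as pushed in, to 0.010 m. A tube coming down pushes it in, which takes a downward push of about 5 to 10 N (more than the handle's weight); it springs out again (below 0.002) when the hole comes level, 3 to 5 mm before the tube rests on the disc.
- round_center (a point): centre, half-way up, of the other loose handle, to be left alone: round, 44 mm in diameter, 126 mm tall, steel below and dark wood above, without a hole.

How it is judged (in metres and radians):
At the end, for the whole second after the job is handed in: The rectangular handle is on the stub of the press, upright within 7 degrees, its centre within 10 mm of the stub's axis and less than 75 mm above the disc (lower end within 5 mm of the disc), at rest; the button is out (below 2 mm); the round handle stands upright within 40 mm of where it was (z of handle_center in the frame of press_deck between 0.066 and 0.075 m and horizontal distance between handle_center and press_deck below 0.01 m and angle between handle_center's own z axis and vertical below 0.12 rad and value of joint button below 0.002 m and linear speed of handle below 0.02 m/s and distance of round_center from where it was at the start of the episode below 0.04 m and angle between round_center's own z axis and vertical below 0.2 rad); the robot touches nothing.
It fails at once if the round handle is knocked over or carried off (distance of round_center from where it was at the start of the episode above 0.05 m or angle between round_center's own z axis and vertical above 0.5 rad).
It also fails if it takes over 45 s, if anything falls off the work surface, if the arm or the gripper's body presses on something with over 40 N, if the wrist force passes 120 N, or if a joint passes its speed limit or range.

## Working session

There is one attempt and no reset: what is moved stays moved. The work goes in short steps, Python scripts to look and compute and a tool call to move; the robot and the scene stay as the last step left them, time stands still between calls to the robot, and variables do not carry over. Pictures are saved under pics/ and viewed, at most 10 in all, crops included, and the job is handed in when it is done.

Besides the shell and the picture viewer there is one more tool, called after "Call:" by a JSON object that holds its "name" and its "arguments", one argument or row to a line. apply_moves: Moves the arm, as the interface text tells. Its arguments: {"type":"object","properties":{"motion":{"type":"string"},"fingers":{"type":"number"}},"required":["motion"]}

```bash
mkdir -p pics; cat > h.py <<'E'
import numpy as np, cv2
from plant import bot
def cloud(c,m,T=None):
    v,u=np.nonzero(m&(c["range_z"]>0)); z=c["range_z"][v,u]
    P=np.c_[(u-c["cx"])/c["fx"]*z,(v-c["cy"])/c["fy"]*z,z,np.ones(len(z))]
    T=c["world_from_camera"] if T is None else T
    return (P@np.array(T).T)[:,:3]
E
python3 - <<'E'
from h import *
print(bot.get_obs())
ims=[]
for n in ("scene","top"):
    c=bot.capture(n); im=c["img"].copy()
    for t in ("handle_center","round_center","button","press_deck"):
        r=bot.cut_out(c,t)
        for d in r[:2]:
            P=cloud(c,d["pixels"])
            print(n,t,round(d["p"],2),d["point"],d["pixels"].sum(),np.percentile(P,[2,50,98],axis=0).round(0).tolist() if len(P) else None)
    cv2.imwrite(f"pics/{n}.png",im)
    np.savez(f"{n}.npz",**{k:v for k,v in c.items()})
E
```

```text
{'time': 0.0, 'joint_positions': array([-1.48698846e+00,  3.42739753e-01,  1.52504129e+00, -3.50764000e-05,
        1.27540124e+00, -1.46001755e-01]), 'dq': array([-0.00138795, -0.0010507 ,  0.00052969, -0.00040338, -0.00056494,
        0.00012702]), 'tau': array([ 6.48721107e-04, -4.31244063e+01, -2.44215757e+01,  7.18913111e-02,
        5.58936386e-02, -1.33045824e-04]), 'tool_pos': array([ 119.5655081 , -510.77094357,  226.02766194]), 'tcp_rot': array([-3.14001506e+00, -1.98079758e-04,  2.29819700e-01]), 'contact_force': array([ 0.32484446, -0.0647496 , -0.26295572]), 'moment': array([ 0.00266293,  0.01309413, -0.04053988]), 'finger_force': 0.0, 'grip_width': 91.75468786487711}
scene handle_center 0.87 [178.3, 222.5] 1236 [[416.0, 192.0, 2.0], [426.0, 215.0, 99.0], [458.0, 235.0, 141.0]]
scene round_center 0.63 [250.4, 189.4] 785 [[446.0, 13.0, 3.0], [454.0, 35.0, 83.0], [477.0, 48.0, 127.0]]
top handle_center 0.8 [179.9, 183.1] 770 [[417.0, 185.0, 11.0], [434.0, 201.0, 135.0], [458.0, 232.0, 141.0]]
top round_center 0.92 [268.4, 181.3] 439 [[446.0, 10.0, 14.0], [457.0, 27.0, 121.0], [481.0, 46.0, 127.0]]
top press_deck 0.84 [367.4, 208.5] 2246 [[386.0, -255.0, -1.0], [437.0, -196.0, 13.0], [496.0, -146.0, 72.0]]
top press_deck 0.63 [268.3, 179.6] 464 [[446.0, 9.0, 1.0], [458.0, 28.0, 120.0], [483.0, 47.0, 127.0]]
```

```bash
python3 - <<'E'
import cv2,numpy as np
a=cv2.imread("pics/scene.png");b=cv2.imread("pics/top.png")
cv2.imwrite("pics/both.png",np.vstack([cv2.resize(a,(400,300)),cv2.resize(b,(400,300))]))
t=b[150:260,140:440]
cv2.imwrite("pics/topc.png",cv2.resize(t,(780,286)))
from h import *
for n in("top","scene"):
    c=np.load(n+".npz"); c={k:c[k] for k in c.files}
    P=cloud(c,np.ones((384,512),bool))
    def show(l,Q,fit=True):
        if len(Q)<5: print(n,l,len(Q));return
        r=cv2.minAreaRect(Q[:,:2].astype(np.float32)); print(n,l,len(Q),Q.mean(0).round(1),[np.round(x,1) for x in r])
    near=lambda x,y,r:np.hypot(P[:,0]-x,P[:,1]-y)<r
    show("handle top",P[near(437,212,45)&(P[:,2]>134)])
    show("round top",P[near(462,28,40)&(P[:,2]>121)])
    show("disc",P[near(440,-200,90)&(P[:,2]>8)&(P[:,2]<20)])
    show("stub",P[near(440,-200,60)&(P[:,2]>20)&(P[:,2]<110)])
    show("stubtop",P[near(440,-200,60)&(P[:,2]>75)&(P[:,2]<110)])
E
```

```text
top handle top 419 [439.6 210.2 138.2] [array([440. , 210.8]), array([45.2, 38.5]), np.float64(70.4)]
top round top 215 [466.1  27.8 124.2] [array([465.9,  27.7]), array([32.9, 34. ]), np.float64(20.2)]
top disc 1928 [ 440.3 -199.3   13.2] [array([ 441.9, -200.2]), array([118., 118.]), np.float64(7.0)]
top stub 206 [ 437.5 -196.8   57.9] [array([ 438.3, -201.8]), array([29.8, 27.7]), np.float64(13.3)]
top stubtop 35 [ 441.2 -199.3   81.4] [array([ 442. , -199.8]), array([ 9.6, 14.7]), np.float64(19.8)]
scene handle top 333 [437.2 211.5 139. ] [array([439.1, 210.5]), array([45.3, 40.1]), np.float64(68.0)]
scene round top 131 [463.8  29.2 124.9] [array([465.4,  28. ]), array([33.9, 30.1]), np.float64(80.6)]
scene disc 28 [ 492.9 -183.    14.1] [array([ 493.3, -183.3]), array([ 6.9, 54.2]), np.float64(17.8)]
scene stub 1
scene stubtop 1
```

View pics/both.png

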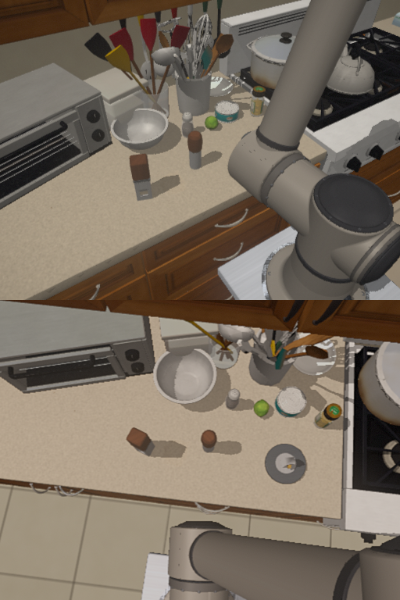

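View pics/topc.png

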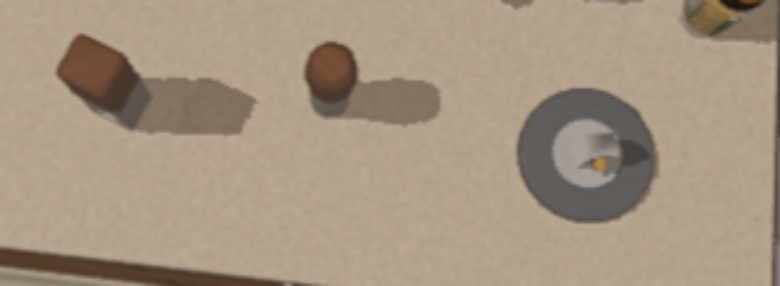

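The top crop shows the rectangular handle at (95,70), the round one at (330,70) and the press disc at (588,155). The brass button is at (598,163), facing the robot and slightly right. Next I'll go above the press for a wrist look.

Call:
{"name": "apply_moves", "arguments": {
  "motion": "0.046 -0.028 -0.012 0;0.046 -0.028 -0.012 0;0.046 -0.028 -0.012 0;0.046 -0.028 -0.012 0;0.046 -0.028 -0.012 0;0.046 -0.028 -0.012 0;0.046 -0.028 -0.012 0;0 0 0 0"
}}

```text
time: 1.5
tool_pos: [390.7, -244.8, 311.7]
tcp_rot: [3.14, -0.002, 0.235]
contact_force: [-0.2, 0.4, -0.2]
grip_width: 92.1
finger_force: 0.0
```

```bash
cat >> h.py <<'E'
from scipy.spatial.transform import Rotation as Ro
def wrist(name):
    o=bot.get_obs(); c=bot.capture("wrist"); T=np.eye(4)
    T[:3,:3]=Ro.from_euler("xyz",o["tcp_rot"]).as_matrix(); T[:3,3]=o["tool_pos"]
    cv2.imwrite(f"pics/{name}.png",c["img"]); return o,c,T@np.array(c["mount"])
def show(l,Q):
    if len(Q)<5: print(l,len(Q));return
    r=cv2.minAreaRect(Q[:,:2].astype(np.float32)); print(l,len(Q),Q.mean(0).round(1),[np.round(x,1) for x in r])
E
python3 - <<'E'
from h import *
o,c,T=wrist("w1"); print(o["tool_pos"],o["tcp_rot"],T.round(2).tolist())
P=cloud(c,np.ones((384,512),bool),T)
n=np.hypot(P[:,0]-440,P[:,1]+200)<85
show("disc",P[n&(P[:,2]>8)&(P[:,2]<20)])
for a,b in((20,50),(50,58),(58,68),(68,76),(76,95),(84,95)): show((a,b),P[n&(P[:,2]>a)&(P[:,2]<b)])
for d in bot.cut_out(c,"button")[:2]:
    Q=cloud(c,d["pixels"],T); print("button",d["p"],d["point"],np.median(Q,axis=0))
E
```

```text
[ 390.66590005 -244.76972396  311.66901984] [ 3.14017865e+00 -1.82002725e-03  2.35379839e-01] [[0.23, -0.93, -0.3, 471.72], [-0.97, -0.22, -0.07, -225.05], [0.0, 0.3, -0.95, 469.81], [0.0, 0.0, 0.0, 1.0]]
disc 3985 [ 446.5 -199.    13.7] [array([ 444.4, -198.5]), array([118.1, 117.8]), np.float64(14.3)]
(20, 50) 57 [ 440.9 -203.9   37.8] [array([ 439.7, -200.6]), array([30. , 26.5]), np.float64(14.3)]
(50, 58) 10 [ 436.6 -199.9   54.6] [array([ 440.1, -200.7]), array([16.4, 27. ]), np.float64(19.6)]
(58, 68) 118 [ 445.  -201.    62.7] [array([ 443.8, -199.3]), array([20. , 26.4]), np.float64(13.3)]
(68, 76) 67 [ 445.3 -200.2   71.7] [array([ 443.7, -199.8]), array([15.3, 20.3]), np.float64(13.6)]
(76, 95) 88 [ 444.4 -199.4   82.1] [array([ 444.1, -199.1]), array([ 9.6, 14.5]), np.float64(13.8)]
(84, 95) 38 [ 444.  -199.3   85.5] [array([ 443.9, -199.6]), array([ 5.4, 11.1]), np.float64(13.7)]
```

View pics/w1.png

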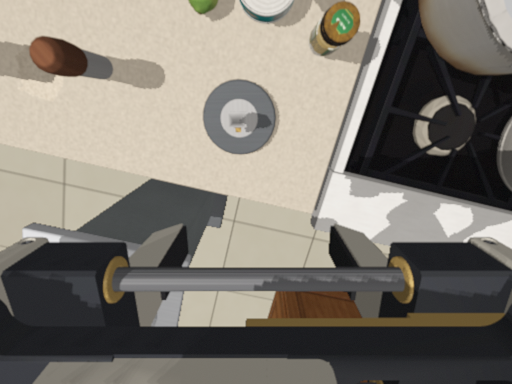

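The wrist view shows the stub at (240,120), with the brass button at (238,129). Depth puts the stub's axis at (443.5, -199.5), its x axis at 13.7° and the disc at z=13.7. On to the handle.

Call:
{"name": "apply_moves", "arguments": {
  "motion": "0.014 -0.054 0.003 0;0.014 -0.054 0.003 0;0.014 -0.054 0.003 0;0.014 -0.054 0.003 0;0.014 -0.054 0.003 0;0.014 -0.054 0.003 0;0.014 -0.054 0.003 0;0.014 -0.054 0.003 0"
}}

```text
time: 2.6
tool_pos: [399.4, 199.4, 286.4]
tcp_rot: [3.141, 0.0, 0.227]
contact_force: [0.6, -0.2, 0.5]
grip_width: 91.7
finger_force: 0.0
```

Call:
{"name": "apply_moves", "arguments": {
  "motion": "0 0 0 8.5;0 0 0 8.5;0 0 0 8.5;0 0 0 8.5;0 0 0 0;0 0 0 0"
}}

```text
time: 3.35
tool_pos: [399.4, 198.3, 286.5]
tcp_rot: [3.141, 0.0, -0.362]
contact_force: [-0.5, -0.3, -1.3]
grip_width: 91.6
finger_force: 0.0
```

```bash
python3 - <<'E'
from h import *
o,c,T=wrist("w2"); print(o["tool_pos"],o["tcp_rot"])
P=cloud(c,np.ones((384,512),bool),T)
n=np.hypot(P[:,0]-440,P[:,1]-211)<45
for a,b in((30,75),(90,120),(120,136),(136,150)): show((a,b),P[n&(P[:,2]>a)&(P[:,2]<b)])
for d in bot.cut_out(c,"handle_center")[:2]:
    Q=cloud(c,d["pixels"],T); print(d["p"],d["point"],np.percentile(Q,[2,50,98],axis=0).round(0))
E
```

```text
[399.37715249 198.32182812 286.5025266 ] [ 3.14117121e+00  1.45569923e-04 -3.62213149e-01]
(30, 75) 30 [461.2 211.1  46.3] [array([460.2, 206.5]), array([40.9,  1.5]), np.float64(70.2)]
(90, 120) 81 [455.3 201.4 103.2] [array([450.8, 199.4]), array([53.3, 24. ]), np.float64(32.4)]
(120, 136) 139 [452.4 206.9 131.8] [array([442.3, 212.4]), array([45.8, 40.4]), np.float64(70.1)]
(136, 150) 1282 [443.1 211.5 139.4] [array([443.1, 211.7]), array([44.6, 38.5]), np.float64(69.0)]
0.9 [233.9, 149.8] [[422. 187.  14.]
 [446. 210. 139.]
 [465. 235. 141.]]
```

View pics/w2.png

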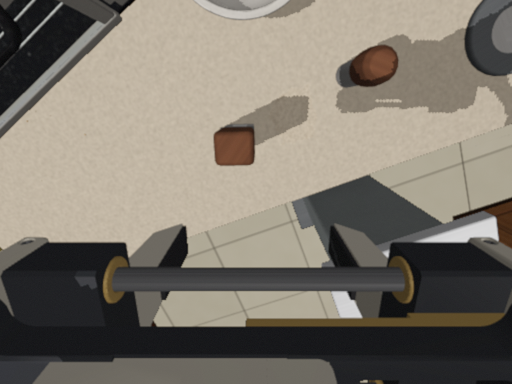

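The handle's top is at (235,147) and the round one is at (372,68). Measured: handle at about (441.5, 211), y axis at 69.5°, top at z=139.4, which matches the text. Next: align, descend, grip.

Call:
{"name": "apply_moves", "arguments": {
  "motion": "0.035 -0.027 0 0;0 0 0.03 0;0 0 0.04 0;0 0 0.04 0;0 0 0.04 0;0 0 0.025 0;0 0 0.013 0;0 0 0 0",
  "fingers": 1
}}

```text
time: 4.45
tool_pos: [441.3, 211.8, 98.3]
tcp_rot: [3.141, 0.001, -0.363]
contact_force: [0.4, 0.5, 0.3]
grip_width: 91.9
finger_force: 0.0
```

Call:
{"name": "apply_moves", "arguments": {
  "motion": "0 0 0 0;0 0 0 0;0 0 0 0;0 0 0 0;0 0 0 0;0 0 0 0;0 0 0 0;0 0 0 0",
  "fingers": -1
}}

```text
time: 5.45
tool_pos: [441.5, 211.9, 98.8]
tcp_rot: [3.142, -0.0, -0.364]
contact_force: [-0.8, -0.4, 2.0]
grip_width: 46.0
finger_force: 29.8
```

Call:
{"name": "apply_moves", "arguments": {
  "motion": "0 0 -0.03 0;0 0 -0.045 0;0 0 -0.045 0;0 0 -0.04 -8.6;0 0 0 -8.7;0 0 0 -8.6;0 0 0 -8.7;0 0 0 0"
}}

```text
time: 6.45
tool_pos: [441.1, 211.9, 258.1]
tcp_rot: [3.141, 0.001, 0.239]
contact_force: [0.3, -0.1, -3.2]
grip_width: 45.8
finger_force: 29.9
```

Call:
{"name": "apply_moves", "arguments": {
  "motion": "-0.006 0.025 0 0;-0.012 0.05 0 0;-0.012 0.05 0 0;-0.012 0.05 0 0;-0.012 0.05 0 0;-0.012 0.05 0 0;-0.012 0.05 0 0;-0.012 0.05 0 0"
}}

```text
time: 7.45
tool_pos: [443.0, -175.3, 258.5]
tcp_rot: [-3.141, 0.0, 0.236]
contact_force: [1.5, -0.6, -2.4]
grip_width: 45.3
finger_force: 29.9
```

Call:
{"name": "apply_moves", "arguments": {
  "motion": "-0.007 0.025 0 0;0 0 0 0;0 0 0 0;0 0 0 0;0 0 0 0"
}}

```text
time: 8.07
tool_pos: [442.6, -198.9, 258.8]
tcp_rot: [3.141, -0.0, 0.241]
contact_force: [1.0, 0.9, -2.0]
grip_width: 46.1
finger_force: 29.9
```

```bash
python3 - <<'E'
from h import *
o,c,T=wrist("w3"); print(o["tool_pos"],o["tcp_rot"],o["contact_force"],o["grip_width"])
P=cloud(c,np.ones((384,512),bool),T)
n=np.hypot(P[:,0]-442,P[:,1]+200)<90
for a,b in((8,20),(30,64),(64,95),(o["tool_pos"][2]-95,o["tool_pos"][2]-50),(o["tool_pos"][2]+37,o["tool_pos"][2]+50)): show((a,b),P[n&(P[:,2]>a)&(P[:,2]<b)])
c=bot.capture("top"); cv2.imwrite("pics/t3.png",cv2.resize(c["img"][100:260,250:450],(600,480)))
P=cloud(c,np.ones((384,512),bool)); n=np.hypot(P[:,0]-442,P[:,1]+200)<70
for a,b in((8,20),(30,110),(o["tool_pos"][2]-98,o["tool_pos"][2]-50)): show(("top",a,b),P[n&(P[:,2]>a)&(P[:,2]<b)])
c=bot.capture("scene"); s=c["img"]
cv2.imwrite("pics/m3.png",np.hstack([cv2.imread("pics/w3.png")[:300,100:450],cv2.resize(cv2.imread("pics/t3.png"),(400,300))]))
E
```

```text
[ 442.55651933 -198.85612595  258.84684359] [ 3.14145641e+00 -1.37915793e-04  2.41147097e-01] [ 0.952514    0.89319242 -2.00172724] 46.0836993600101
(8, 20) 3490 [ 457.9 -196.2   13.7] [array([ 452.6, -197.7]), array([101.7, 117.6]), np.float64(11.4)]
(30, 64) 151 [ 451.6 -196.8   52.5] [array([ 445.7, -198.8]), array([17.9, 26.8]), np.float64(14.3)]
(64, 95) 198 [ 447.5 -198.7   74.8] [array([ 445.5, -198.9]), array([14.9, 22.7]), np.float64(13.3)]
(np.float64(163.84684359498664), np.float64(208.84684359498664)) 574 [ 460.2 -193.8  185.3] [array([ 458.8, -194.1]), array([ 4.8, 41.9]), np.float64(14.4)]
(np.float64(295.84684359498664), np.float64(308.84684359498664)) 4181 [ 448.3 -197.1  299.7] [array([ 443.6, -198.6]), array([39.4, 68.1]), np.float64(15.2)]
('top', 8, 20) 793 [ 441.4 -168.9   13.1] [array([ 441.8, -169.7]), array([107. ,  57.8]), np.float64(11.9)]
('top', 30, 110) 0
('top', np.float64(160.84684359498664), np.float64(208.84684359498664)) 0
```

View pics/m3.png

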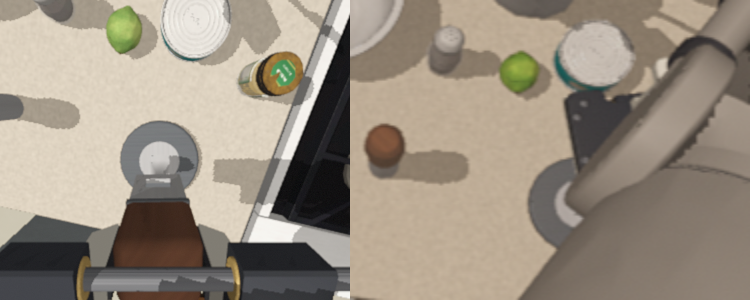

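The tube (left half, at about (160,188)) hangs right by the stub at (158,155), about 2 mm off and with aligned yaw. I'll correct that and descend.

Call:
{"name": "apply_moves", "arguments": {
  "motion": "0.002 0.001 0 0;0 0 0.02 0;0 0 0.025 0;0 0 0.02 0;0 0 0.005 0;0 0 0 0"
}}

```text
time: 8.98
tool_pos: [444.9, -200.3, 189.0]
tcp_rot: [3.141, -0.0, 0.24]
contact_force: [0.3, 0.4, -3.0]
grip_width: 45.7
finger_force: 29.9
```

Call:
{"name": "apply_moves", "arguments": {
  "motion": "0 0 0.005 0;0 0 0.005 0;0 0 0.005 0;0 0 0.005 0;0 0 0.005 0;0 0 0.004 0;0 0 0 0;0 0 0 0"
}}

```text
time: 9.98
tool_pos: [444.7, -200.2, 159.8]
tcp_rot: [3.141, -0.0, 0.24]
contact_force: [0.5, -0.0, -2.3]
grip_width: 46.0
finger_force: 29.9
```

Bottom at z≈61 with no contact force, so the stub is inside the tube. Pushing on past the button.

Call:
{"name": "apply_moves", "arguments": {
  "motion": "0 0 0.005 0;0 0 0.005 0;0 0 0.005 0;0 0 0.005 0;0 0 0.005 0;0 0 0 0;0 0 0 0"
}}

```text
time: 10.85
tool_pos: [444.2, -200.2, 134.0]
tcp_rot: [-3.141, 0.001, 0.24]
contact_force: [-1.7, -3.9, -7.7]
grip_width: 45.7
finger_force: 30.0
```

Call:
{"name": "apply_moves", "arguments": {
  "motion": "0 0 0.005 0;0 0 0.004 0;0 0 0.004 0;0 0 0.003 0;0 0 0.002 0;0 0 0 0;0 0 0 0"
}}

```text
time: 11.72
tool_pos: [445.4, -199.6, 115.8]
tcp_rot: [-3.141, -0.002, 0.24]
contact_force: [3.0, 1.0, -14.7]
grip_width: 45.9
finger_force: 30.0
```

```bash
python3 - <<'E'
from h import *
o,c,T=wrist("w4"); print(o["tool_pos"],o["tcp_rot"],o["contact_force"],o["moment"],o["grip_width"])
P=cloud(c,np.ones((384,512),bool),T); z=o["tool_pos"][2]
n=np.hypot(P[:,0]-442,P[:,1]+200)<75
Q=P[n]; 
for a,b in((8,20),(20,70),(z-20,z+20),(z+36,z+46)): show((a,b),P[n&(P[:,2]>a)&(P[:,2]<b)])
s=bot.capture("scene")["img"]
cv2.imwrite("pics/m4.png",np.hstack([c["img"][:300,100:450],cv2.resize(s[130:280,250:450],(400,300))]))
print(bot.get_obs()["contact_force"])
E
```

```text
[ 445.36897875 -199.58615465  115.83396087] [-3.14060080e+00 -1.51172959e-03  2.39614893e-01] [  3.00811506   1.02064094 -14.74296217] [ 0.23449418 -0.95752466  0.05881663] 45.860605679311995
(8, 20) 6222 [ 463.7 -194.9   13.7] [array([ 455.2, -196.7]), array([ 95.6, 118.5]), np.float64(14.3)]
(20, 70) 725 [ 460.8 -195.2   43.8] [array([ 458.1, -195.8]), array([ 9.5, 41.9]), np.float64(13.8)]
(np.float64(95.83396086786276), np.float64(135.83396086786274)) 2131 [ 462.3 -195.1  121.1] [array([ 460.1, -195.6]), array([11.8, 79.2]), np.float64(14.0)]
(np.float64(151.83396086786274), np.float64(161.83396086786274)) 4264 [ 451.6 -197.7  156.2] [array([ 447.1, -199.4]), array([39.7, 68.1]), np.float64(15.2)]
[  2.98695324   0.83201531 -15.76500479]
```

View pics/m4.png

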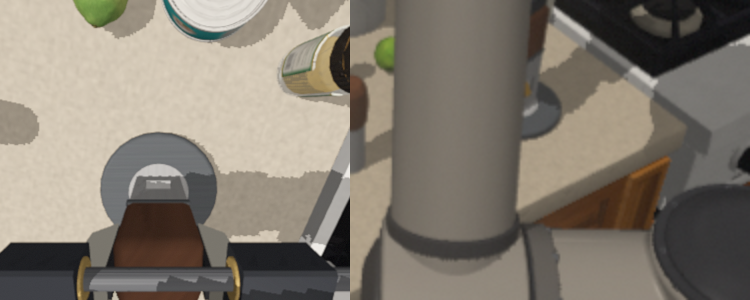

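The scene crop shows a brass spot in the tube at (525,85). The downward pull of about 12 N with the TCP at 115.8 fits a button that has popped and hooked the hole's edge while the arm pulls up slightly. I'll push the last few mm.

Call:
{"name": "apply_moves", "arguments": {
  "motion": "0 0 0.002 0;0 0 0.001 0;0 0 0.001 0;0 0 0 0;0 0 0 0;0 0 0 0"
}}

```text
time: 12.58
tool_pos: [444.8, -200.4, 113.0]
tcp_rot: [3.141, -0.0, 0.24]
contact_force: [-1.1, -0.8, -0.4]
grip_width: 45.8
finger_force: 30.0
```

Force is now relieved at z=113.0, within 1 mm of home. One more light push, then release and retreat.

Call:
{"name": "apply_moves", "arguments": {
  "motion": "0 0 0.001 0;0 0 0 0;0 0 0 0"
}}

```text
time: 12.95
tool_pos: [444.8, -200.4, 113.0]
tcp_rot: [3.14, -0.001, 0.24]
contact_force: [-2.5, 1.5, 10.9]
grip_width: 45.5
finger_force: 30.0
```

Call:
{"name": "apply_moves", "arguments": {
  "motion": "0 0 0 0;0 0 0 0;0 0 0 0;0 0 0 0;0 0 0 0;0 0 0 0;0 0 0 0",
  "fingers": 1
}}

```text
time: 13.82
tool_pos: [444.6, -200.2, 111.7]
tcp_rot: [3.142, 0.0, 0.24]
contact_force: [-0.8, 1.0, -0.0]
grip_width: 91.7
finger_force: 0.0
```

Call:
{"name": "apply_moves", "arguments": {
  "motion": "0 0 -0.02 0;0 0 -0.04 0;0 0 -0.05 0;0 0 -0.05 0;-0.03 -0.02 -0.03 0;-0.03 -0.02 0 0;0 0 0 0;0 0 0 0"
}}

```text
time: 14.82
tool_pos: [377.2, -175.8, 301.8]
tcp_rot: [3.141, -0.001, 0.24]
contact_force: [-0.8, 0.7, 0.4]
grip_width: 91.8
finger_force: 0.0
```

```bash
python3 - <<'E'
from h import *
o,c,T=wrist("w5"); print(o["tool_pos"],o["contact_force"],o["grip_width"],o["time"])
P=cloud(c,np.ones((384,512),bool),T)
n=np.hypot(P[:,0]-444,P[:,1]+200)<60
for a,b in((8,20),(30,75),(100,140),(145,170)): show((a,b),P[n&(P[:,2]>a)&(P[:,2]<b)])
q=P[n&(P[:,2]>145)]; print("top z",np.median(q[:,2]))
s=bot.capture("scene")
for d in bot.cut_out(s,"button")[:2]: print("button",d["p"],d["point"],d["pixels"].sum())
cv2.imwrite("pics/m5.png",np.hstack([c["img"][:300,60:410],cv2.resize(s["img"][130:280,200:400],(400,300))]))
E
```

```text
[ 377.24701112 -175.82787891  301.7991322 ] [-0.8329096   0.68326213  0.44244495] 91.82148751010534 14.825
(8, 20) 2883 [ 450.1 -188.9   13.6] [array([ 444. , -199.8]), array([117.9, 116.9]), np.float64(13.8)]
(30, 75) 25 [ 438.5 -179.5   39.2] [array([ 438.5, -179.5]), array([34.3,  0.1]), np.float64(13.9)]
(100, 140) 89 [ 449.4 -183.   125.5] [array([ 452.5, -186.5]), array([22.8, 51.5]), np.float64(54.5)]
(145, 170) 1441 [ 444.3 -199.2  153.1] [array([ 443.8, -200.2]), array([38.2, 46. ]), np.float64(14.0)]
top z 394.8558862974312
```

View pics/m5.png

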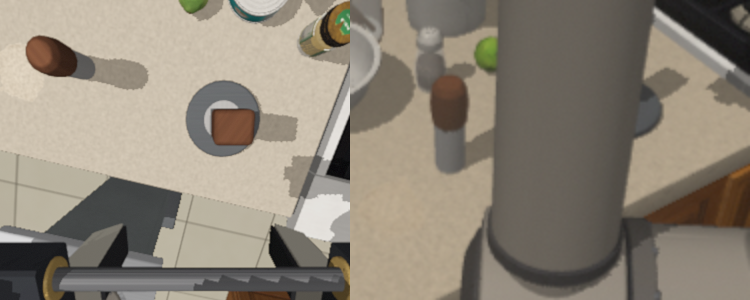

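The wrist view shows the handle seated on the disc at (232,127), top at z=153.1, which is home. The round handle still stands. I'll swing the arm aside for one check of the button.

Call:
{"name": "apply_moves", "arguments": {
  "motion": "0.01 -0.03 -0.01 0;0.01 -0.05 0 0;0.01 -0.05 0 0;0.01 -0.05 0 0;0.01 -0.05 0 0;0.01 -0.05 0 0;0.01 -0.05 0 0;0.01 -0.03 0 0"
}}

```text
time: 15.98
tool_pos: [368.7, 195.5, 311.3]
tcp_rot: [-3.141, 0.001, 0.242]
contact_force: [0.5, -1.3, -0.1]
grip_width: 92.1
finger_force: 0.0
```

```bash
python3 - <<'E'
from h import *
s=bot.capture("scene"); t=bot.capture("top")
for n,k in(("s",s),("t",t)):
    for d in bot.cut_out(k,"button")[:2]: print(n,"button",d["p"],d["point"],d["pixels"].sum())
i=np.linalg.inv(s["world_from_camera"]); p=i@[444,-200,60,1]; u,v=p[0]/p[2]*s["fx"]+s["cx"],p[1]/p[2]*s["fy"]+s["cy"]; print(u,v)
i=np.linalg.inv(t["world_from_camera"]); p=i@[444,-200,60,1]; a,b=p[0]/p[2]*t["fx"]+t["cx"],p[1]/p[2]*t["fy"]+t["cy"]
f=lambda im,x,y:cv2.resize(im[max(int(y)-40,0):int(y)+40,max(int(x)-40,0):int(x)+40],(390,390),interpolation=cv2.INTER_CUBIC)
cv2.imwrite("pics/m6.png",np.hstack([f(s["img"],u,v),f(t["img"],a,b)]))
E
```

```text
t button 0.71 [359.7, 216.3] 1429
333.04967800463606 166.61216711667112
```

View pics/m6.png

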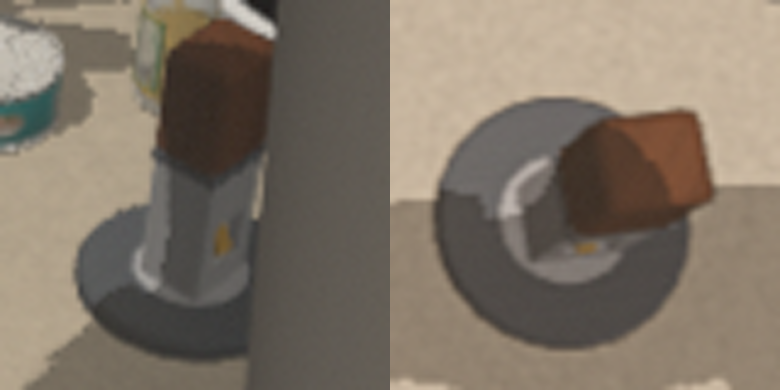

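The brass button shows out through the hole in both views, at (223,240) on the left and (585,247) on the right, and the tube sits on the disc. Handing in.

```bash
python3 -c "
from plant import bot
print(bot.close_job())"
```

```text
the job is handed in; nothing more can be done
None
```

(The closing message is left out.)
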